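Crosswise round on a pump cover

TASK

The square cover on the grey hydraulic pump has four bar-head screws, all due one more part turn. Tighten each clockwise until its bar points straight at the middle of the cover, no further, working crosswise: after the first screw do the one diagonally opposite, then the other two, so that the cover seats flat. The round three-screw cover near by is finished and not part of the job.

Things in the scene. Friction and masses are not known exactly. Their poses are not given: they have to be found in the camera images.
- screw_1: Bar-head screw of the square cover, diagonally opposite screw_3. Origin: on its axis at the cover's top face, 90 mm above the bench. Head: upright flat bar 50 mm long, 12 mm thick, spanning 10 to 40 mm above the origin, over a collar 32 mm across and 6 mm high. Own x along the bar, y across, z up. Pinch the bar's flat sides about 30 mm above the origin; the screw turns with it.
- screw_2: Same form, size, origin and axes as screw_1; diagonally opposite screw_4. Each screw only turns about its upright axis, without sinking; it tightens clockwise seen from above and stays where left (thread friction about 0.12 N m). The four stand at the corners of a 120 mm square, numbered in order round it; opposite ones are 170 mm apart.
- screw_3: Same form as screw_1, diagonally opposite it. Each bar starts 60 to 81 degrees short of pointing at the cover's middle (there its x axis points at the opposite screw's origin); a stop keeps it from going back beyond about 81 degrees short, and it can be run about 50 degrees too far.
- screw_4: Same form as screw_1; diagonally opposite screw_2. The aluminium cover is 172 mm square, sides parallel to the square of screws, and lies flat on a grey pump body fixed to the bench; a flat boss 52 mm across and 3 mm high is at its middle, otherwise the top is clear.

How it is judged:
On the way:
1. two diagonally opposite screws are tightened, their bars within 15 degrees of pointing at the cover's middle, while the other two are still loose (more than 36 degrees short) (((y of screw_3 in the frame of screw_1 between -0.044 and 0.044 m and y of screw_1 in the frame of screw_3 between -0.044 and 0.044 m and y of screw_4 in the frame of screw_2 below -0.1 m and y of screw_2 in the frame of screw_4 below -0.1 m) or (y of screw_4 in the frame of screw_2 between -0.044 and 0.044 m and y of screw_2 in the frame of screw_4 between -0.044 and 0.044 m and y of screw_3 in the frame of screw_1 below -0.1 m and y of screw_1 in the frame of screw_3 below -0.1 m))), for 0.2 s.
At the end, for the whole second after the job is handed in: All four bars point at the middle of the cover (at the opposite screw) within 15 degrees, and the screws are still (y of screw_3 in the frame of screw_1 between -0.044 and 0.044 m and angular speed of each of screw_1, screw_2, screw_3, screw_4 below 0.2 rad/s and y of screw_4 in the frame of screw_2 between -0.044 and 0.044 m and y of screw_1 in the frame of screw_3 between -0.044 and 0.044 m and y of screw_2 in the frame of screw_4 between -0.044 and 0.044 m); the robot touches nothing.
It fails at once if a screw is over-turned: its bar more than 24 degrees past pointing at the cover's middle (y of screw_3 in the frame of screw_1 above 0.069 m or y of screw_4 in the frame of screw_2 above 0.069 m or y of screw_1 in the frame of screw_3 above 0.069 m or y of screw_2 in the frame of screw_4 above 0.069 m).
It also fails if it takes over 64 s, if anything falls off the work surface, if the arm or the gripper's body presses on something with over 40 N, if the wrist force passes 120 N, or if a joint passes its speed limit or range.

ROBOT

A 6-joint arm with a two-finger parallel gripper is mounted at the origin on the work surface. World frame = base frame: x ahead of the robot, y to its left, z up, the work surface at z = 0. Lengths are in m, angles in rad, forces in N, time in s.
With the tool pointing down it reaches from about 0.3 to 1 m from the base axis. Payload 5.1 kg.
Tool frame: the origin (TCP) lies between the finger pads; the fingertips stand 14 mm ahead of it and the grasp point (between the pads) lies 5 mm behind it (env.tip_reach is the distance from the TCP to the fingertips, in m); x points along the fingers, y is the direction in which the jaws open and shut, and the axes are right-handed (so a half turn about x gives the same grasp; the last joint's range is limited). The gripper opens to 95 mm and grips with 3 to 60 N. Pads are 20 mm wide; open, the fingers measure 119 mm over their backs; the gripper's body (75 mm by 180 mm) begins 59 mm behind the grasp point.
Start: joints at [-1.288, 0.124, 1.65, -0, 1.367, -0.083], TCP at [0.232, -0.607, 0.229] pointing down, gripper open.
Joint ranges: [-2.61, 2.61], [-1.02, 2.33], [0.03, 2.71], [-1.35, 4.49], [0.32, 2.68], [-2.91, 2.91]. Speed limits (rad/s): [2.57, 2.57, 3.14, 3.14, 3.14, 3.14].

INTERFACE

Orientations are given as a 3x3 rotation matrix whose columns are the frame's x, y, z axes.
In Python, from workcell import env gives the robot as it stands.
- The arm moves only by the tool arm_command, never from a script. Its argument "commands" is a list of rows, each a list of 7 numbers: the shift along the tool's x, y, z scaled (see below), then the turn, a rotation vector about the tool's x, y, z scaled (see below), then the opening, from -1 (shut) to 1 (fully open). In form: [[x, y, z, ax, ay, az, grip], ...]. A call has 1 to 8 rows; each row shifts and turns the commanded pose from where the row before left it, along the tool's axes as they then stand; what a row does not reach is not made up. The controller multiplies each number of a shift by 0.06 m and each number of a turn by 45 degrees. A row lasts 1/8 s, in which the tool goes at most 62.5 mm and 10.7 degrees, less where a joint would pass 70% of its speed; a pose out of reach is approached as far as the arm can. A call with a number of a shift or a turn outside -1 to 1 is refused whole. A call with a gripper value outside its range is refused whole. The fingers move at their own pace and stop on an object; "grip_force" is the grip in N (left out, the last holds). Time passes only in rows, so rows that do not move let the fingers close. It gives the time, the measured TCP pose, the force and the opening at its end, in the units of the state.
- env.sense(): the state, without advancing time (a new reading comes with each control period).
- env.read_camera(name): name is "scene" or "top" or "wrist"; returns a dict with "pixels" (400x640x3 uint8, blue, green, red), "K" (3x3 intrinsics, pixels), "dist" ([k1, k2, p1, p2, k3] as OpenCV has them; the pictures are not rectified), "rvec" (rotation vector, rad) and "tvec" (3), from world to camera coordinates, as OpenCV has them. Camera axes: x right, y down, z forward; pixel columns grow to the right and rows downward; lengths in m; the calibration is good to about 2 mm. A picture is of the moment at which its call begins. There is no depth.
- env.finish_job(): hands the job in, once; it reports no verdict.
The state is a dict: "time_s": time; "joint_positions": joint angles; "qd": joint speeds; "tau": joint torques, N m; "position": TCP position; "tcp_rot": TCP orientation; "contact_force": force on the tool from outside, world axes, zero at the start; "torque": the same for the moment, N m; "gripper_width": opening from 0.0 (shut) to 1.0 (fully open).
Only numpy, scipy, OpenCV 4.12 (cv2) and the standard library are available. Lean on these libraries where they do the work, as an engineer would, in place of code of your own. Each camera call takes 0.05 s, during which the arm holds its last target. There are 200 camera calls.

## Working session

There is one attempt and no reset: what is moved stays moved. The work goes in short steps, Python scripts to look and compute and a tool call to move; the robot and the scene stay as the last step left them, time stands still between calls to the robot, and variables do not carry over. Pictures are saved under pics/ and viewed, about 8 in all and at most 12, crops included, and the job is handed in when it is done.

Besides the shell and the picture viewer there is one more tool, called after ">>>" by a JSON object that holds its "fn" and its "kwargs", one argument or row to a line. arm_command: Moves the arm, as the interface text tells. Shifts and turns lie within -1 to 1; 1 stands for 0.06 m of shift or 45 degrees of turn. Its arguments: {"type":"object","properties":{"commands":{"type":"array"},"grip_force":{"type":"number"}},"required":["commands"]}

```bash
mkdir -p pics; ls; python3 - <<'E'
from workcell import env
import cv2,numpy as np
for n in("top","scene"):
    c=env.read_camera(n); cv2.imwrite(f"pics/{n}1.png",c["pixels"]); print(n,c["K"],c["dist"],c["rvec"],c["tvec"])
s=env.sense(); print(s["position"],s["tcp_rot"],s["time_s"])
E
```

```text
pics
top [[362.72805181   0.         324.38830995]
 [  0.         362.72805181 197.99805026]
 [  0.           0.           1.        ]] [-0.05233086  0.          0.          0.          0.        ] [ 2.12145533 -2.12349558  0.12195856] [0.0511555  0.5933872  0.67438059]
scene [[474.00656019   0.         318.22347507]
 [  0.         474.00656019 203.08845232]
 [  0.           0.           1.        ]] [-0.13531422  0.          0.          0.          0.        ] [ 1.13897346  2.46373781 -0.92259904] [ 0.36229965 -0.24573243  1.04711889]
[ 0.23231377 -0.60649013  0.22752997] [[-5.13396960e-04  3.57684184e-01 -9.33842471e-01]
 [ 1.75317856e-03 -9.33840837e-01 -3.57684522e-01]
 [-9.99998331e-01 -1.82082675e-03 -1.47653198e-04]] 0.1
```

View pics/top1.png

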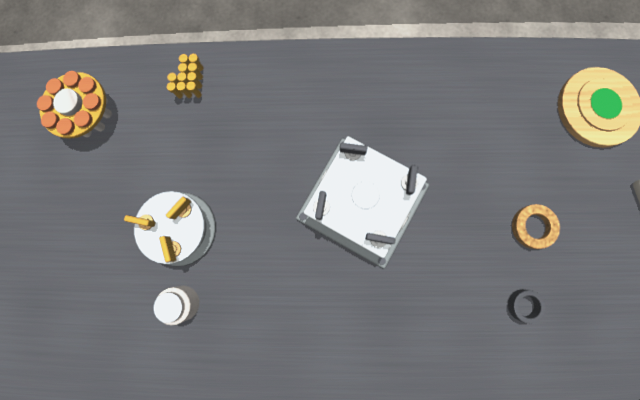

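```bash
cat > h.py <<'E'
from workcell import env
import cv2,numpy as np
def toworld(c,px,z):
    R=cv2.Rodrigues(np.array(c["rvec"],float))[0];t=np.array(c["tvec"],float).ravel()
    u=cv2.undistortPoints(np.array(px,float).reshape(-1,1,2),np.array(c["K"]),np.array(c["dist"])).reshape(-1,2)
    d=np.c_[u,np.ones(len(u))]@R; o=-R.T@t
    return o+d*((z-o[2])/d[:,2])[:,None]
E
python3 - <<'E'
from h import *
c=env.read_camera("top")
im=c["pixels"][130:274,290:440]
cv2.imwrite("pics/crop.png",cv2.resize(im,None,fx=5,fy=5,interpolation=cv2.INTER_CUBIC)[:, :])
m=cv2.inRange(im,(0,0,0),(75,75,75))
g=cv2.fillConvexPoly(np.zeros(m.shape,np.uint8),np.array([[58,12],[132,54],[94,128],[14,86]]),255)
n,l,st,ce=cv2.connectedComponentsWithStats(m&g)
for i in range(1,n):
    if st[i,4]>30:
        p=np.argwhere(l==i)[:,::-1]+[290,130]
        w=toworld(c,p,.13)[:,:2];mu=w.mean(0);e,v=np.linalg.eigh(np.cov((w-mu).T))
        r=cv2.minAreaRect(w.astype(np.float32)*1000)
        print(ce[i]+[290,130],st[i,4],mu,np.degrees(np.arctan2(v[1,1],v[0,1])),r)
R=cv2.Rodrigues(np.array(c["rvec"]))[0];print(-R.T@c["tvec"])
E
```

```text
[353.78666667 151.33333333] 75 [ 0.66477505 -0.00519959] 82.53914877951647 ((665.1347045898438, -5.530622482299805), (39.4039421081543, 7.329603672027588), 81.10569763183594)
[408.07142857 185.76190476] 42 [ 0.60164508 -0.09967216] 177.4265012573826 ((603.6395263671875, -98.99815368652344), (30.657764434814453, 8.046344757080078), 5.0020856857299805)
[0.48238781 0.02197628 0.7591663 ]
```

View pics/crop.png

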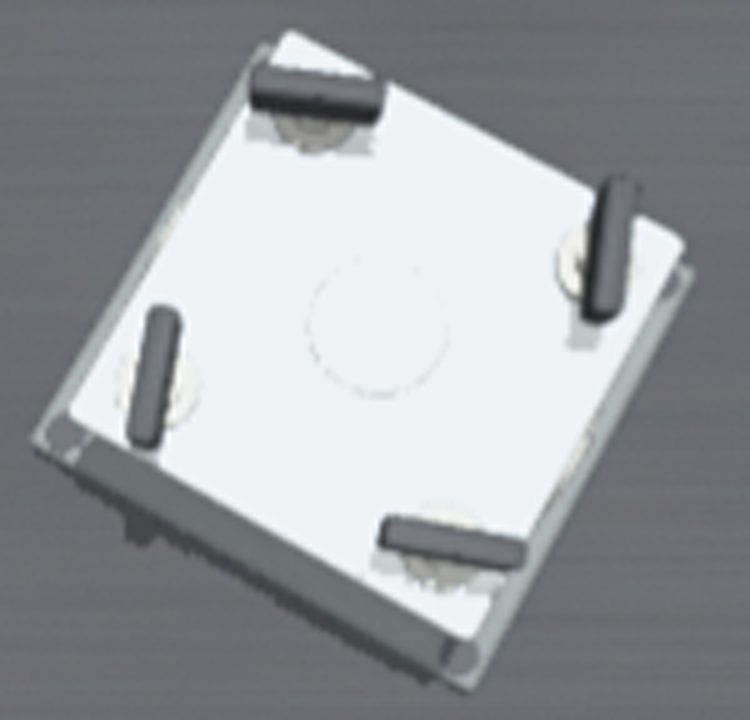

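```bash
python3 - <<'E'
from h import *
c=env.read_camera("top")
f=lambda p,z: toworld(c,np.array(p,float)/5+[290-.4,130-.4],z)[:,:2]
k=f([[288,28],[686,243],[470,642],[68,412]],.09)
print("corners",k,"sides",[np.linalg.norm(k[i]-k[i-1]) for i in range(4)],"centre",k.mean(0),f([[378,327]],.093))
ce=(k.mean(0)+f([[378,327]],.093)[0])/2
d=(k[0]-k[2]);e=(k[1]-k[3]);
a=(np.arctan2(d[1],d[0])+np.arctan2(e[1],e[0])+np.pi/2)/2
print("diag angle",np.degrees([a,np.arctan2(*d[::-1]),np.arctan2(*e[::-1])]))
B=f([[253,80],[384,90],[625,180],[605,318],[383,529],[526,554],[166,307],[144,446]],.13)
for i in range(4):
    p,q=B[2*i:2*i+2]; g=a-i*np.pi/2; o=ce+.08485*np.array([np.cos(g),np.sin(g)])
    t=np.degrees(np.arctan2(*(q-p)[::-1]))
    print("ABCD"[i],"mid",(p+q)/2,"len",np.linalg.norm(q-p),"origin",o,"bar deg",t%180,"short",(t-np.degrees(g))%180, "target",np.degrees(g)%180)
w=env.read_camera("wrist");cv2.imwrite("pics/w1.png",w["pixels"])
s=env.sense();print(s["time_s"])
E
```

```text
corners [[ 0.70850876  0.00530699]
 [ 0.62344203 -0.14286726]
 [ 0.47607128 -0.05893212]
 [ 0.56049947  0.08829022]] sides [np.float64(0.16968490138417733), np.float64(0.17085653970696646), np.float64(0.16959731294568717), np.float64(0.16971310044929377)] centre [ 0.59213038 -0.02705054] [[ 0.59158079 -0.02703497]]
diag angle [ 15.34062062  15.44928478 -74.76804354]
A mid [ 0.67357003 -0.00440316] len 0.04704150967223616 origin [ 0.67368239 -0.00459511] bar deg 84.96261811945833 short 69.62199749725139 target 15.340620622206947
B mid [ 0.61312671 -0.10804445] len 0.05029740414391029 origin [ 0.61430323 -0.10886956] bar deg 169.89622254773013 short 64.5556019255232 target 105.34062062220694
C mid [ 0.51064255 -0.04944404] len 0.049641922474731585 origin [ 0.51002878 -0.0494904 ] bar deg 79.97721751543787 short 64.63659689323092 target 15.340620622206956
D mid [0.56841413 0.05384762] len 0.049717977822327654 origin [0.56940794 0.05478405] bar deg 171.2787704052422 short 65.93814978303521 target 105.34062062220696
0.25
```

```bash
cat >> h.py <<'E'
T=dict(A=(.6737,-.0045),B=(.6137,-.1085),C=(.5103,-.0495),D=(.5690,.0544))
def go(name,z,yaw):
    s=env.sense();R=np.array(s["tcp_rot"]);d=np.array([*T[name],z])-s["position"]
    y=np.degrees(np.arctan2(R[1,1],R[0,1]))
    tilt=np.cross(R[:,0],[0,0,-1])@R
    print("t",s["time_s"],"shift",(R.T@d/.06).round(3),"turn",round((y-yaw)/45,3),"yaw",y.round(2),"z",s["position"][2],"w",s["gripper_width"],"F",np.round(s["contact_force"],1),"tilt",tilt.round(4),"j6",s["joint_positions"][5])
E
python3 -c "
from h import *
go('A',.21,-5)"
```

```text
t 0.25 shift [  0.308  -6.742 -10.459] turn -1.423 yaw -69.04 z 0.22804451616532187 w 0.9991874685806312 F [ 0.7 -0.  -0.2] tilt [-0.     -0.0001  0.001 ] j6 -0.08259775829980577
```

>>> {"fn": "arm_command", "kwargs": {
  "commands": [
    [0.02,-0.42,-0.65,0,0,0,1],
    [0.02,-0.42,-0.65,0,0,0,1],
    [0.02,-0.42,-0.65,0,0,0,1],
    [0.02,-0.42,-0.65,0,0,0,1],
    [0.02,-0.42,-0.65,0,0,0,1],
    [0.02,-0.42,-0.65,0,0,0,1],
    [0.02,-0.42,-0.65,0,0,0,1],
    [0.02,-0.42,-0.65,0,0,0,1]
  ]
}}

```text
time_s: 1.25
position: [0.4524, -0.3058, 0.2191]
tcp_rot: [[0.0, 0.358, -0.934], [-0.0, -0.934, -0.358], [-1.0, 0.0, -0.0]]
contact_force: [1.1, -0.1, 0.1]
gripper_width: 1.001
```

>>> {"fn": "arm_command", "kwargs": {
  "commands": [
    [0.02,-0.42,-0.65,0,0,0,1],
    [0.02,-0.42,-0.65,0,0,0,1],
    [0.02,-0.42,-0.65,0,0,0,1],
    [0.02,-0.42,-0.65,0,0,0,1],
    [0.02,-0.42,-0.65,0,0,0,1],
    [0.02,-0.42,-0.65,0,0,0,1],
    [0.02,-0.42,-0.65,0,0,0,1],
    [0.02,-0.42,-0.65,0,0,0,1]
  ]
}}

```text
time_s: 2.25
position: [0.6717, -0.0059, 0.2093]
tcp_rot: [[-0.0, 0.358, -0.934], [-0.0, -0.934, -0.358], [-1.0, 0.0, 0.0]]
contact_force: [-0.3, -1.1, -0.2]
gripper_width: 0.996
```

>>> {"fn": "arm_command", "kwargs": {
  "commands": [
    [0,0,0,-0.178,0,0,1],
    [0,0,0,-0.178,0,0,1],
    [0,0,0,-0.178,0,0,1],
    [0,0,0,-0.178,0,0,1],
    [0,0,0,-0.178,0,0,1],
    [0,0,0,-0.178,0,0,1],
    [0,0,0,-0.178,0,0,1],
    [0,0,0,-0.178,0,0,1]
  ]
}}

```text
time_s: 3.25
position: [0.6709, -0.0072, 0.2092]
tcp_rot: [[-0.0, 0.997, -0.082], [0.0, -0.082, -0.997], [-1.0, -0.0, -0.0]]
contact_force: [-0.4, -0.5, -0.1]
gripper_width: 1.006
```

```bash
python3 -c "
from h import *
go('A',.115,-5)
c=env.read_camera('wrist');cv2.imwrite('pics/w2.png',c['pixels'])"
```

```text
t 3.25 shift [ 1.57   0.044 -0.049] turn 0.007 yaw -4.7 z 0.20921747027970852 w 1.0059323242302949 F [-0.4 -0.5 -0.1] tilt [-0.     -0.      0.0004] j6 -0.008828379029143567
```

View pics/w2.png

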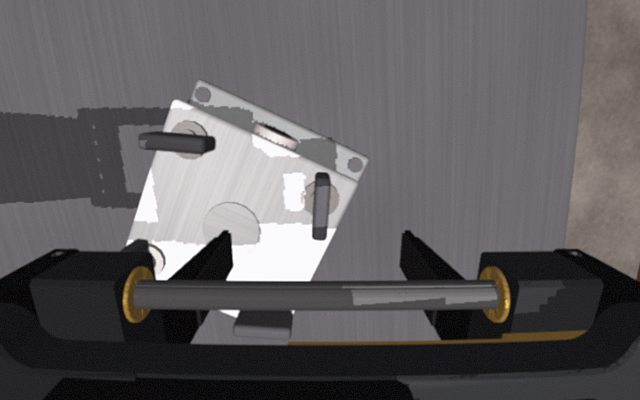

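>>> {"fn": "arm_command", "kwargs": {
  "commands": [
    [0.4,0.04,-0.05,0,0,0,1],
    [0.4,0,0,0,0,0,1],
    [0.4,0,0,0,0,0,1],
    [0.37,0,0,0,0,0,1],
    [0,0,0,0,0,0,1]
  ]
}}

```text
time_s: 3.92
position: [0.672, -0.0044, 0.1124]
tcp_rot: [[-0.005, 0.996, -0.087], [0.0, -0.087, -0.996], [-1.0, -0.005, 0.0]]
contact_force: [0.4, -0.2, 0.1]
gripper_width: 1.003
```

>>> {"fn": "arm_command", "kwargs": {
  "commands": [
    [0,0,0,0,0,0,-1],
    [0,0,0,0,0,0,-1],
    [0,0,0,0,0,0,-1],
    [0,0,0,0,0,0,-1],
    [0,0,0,0,0,0,-1],
    [0,0,0,0,0,0,-1],
    [0,0,0,0,0,0,-1],
    [0,0,0,0,0,0,-1]
  ],
  "grip_force": 30
}}

```text
time_s: 4.92
position: [0.6736, -0.0045, 0.1152]
tcp_rot: [[-0.0, 0.996, -0.086], [0.0, -0.086, -0.996], [-1.0, -0.0, -0.0]]
contact_force: [-0.2, 0.9, -0.0]
gripper_width: 0.213
```

```bash
python3 -c "
from h import *
go('A',.115,-74.7)
c=env.read_camera('top');cv2.imwrite('pics/t2.png',c['pixels'])"
```

```text
t 4.925 shift [0.004 0.002 0.   ] turn 1.55 yaw -4.96 z 0.11523102250961643 w 0.213070195379082 F [-0.2  0.9 -0. ] tilt [ 0.     -0.      0.0001] j6 0.00027659889932273566
```

>>> {"fn": "arm_command", "kwargs": {
  "commands": [
    [0,0,0,0,0,0,-1],
    [0,0,0,0,0,0,-1],
    [0,0,0,0,0,0,-1],
    [0,0,0,0,0,0,-1],
    [0,0,0,0,0,0,-1]
  ]
}}

```text
time_s: 5.6
position: [0.6744, -0.0045, 0.1154]
tcp_rot: [[0.002, 0.996, -0.087], [-0.0, -0.087, -0.996], [-1.0, 0.002, -0.0]]
contact_force: [5.3, 0.5, -2.0]
gripper_width: 0.124
```

>>> {"fn": "arm_command", "kwargs": {
  "commands": [
    [0,0,0,0.17,0,0,-1],
    [0,0,0,0.17,0,0,-1],
    [0,0,0,0.17,0,0,-1],
    [0,0,0,0.17,0,0,-1],
    [0,0,0,0.17,0,0,-1],
    [0,0,0,0.17,0,0,-1]
  ]
}}

```text
time_s: 6.35
position: [0.6741, -0.0044, 0.1154]
tcp_rot: [[0.001, 0.628, -0.778], [0.0, -0.778, -0.628], [-1.0, 0.001, -0.001]]
contact_force: [3.1, 0.3, -0.9]
gripper_width: 0.122
```

```bash
python3 -c "
from h import *
go('A',.115,-74.7)
c=env.read_camera('wrist');cv2.imwrite('pics/w3.png',c['pixels'])"
```

```text
t 6.35 shift [ 0.007 -0.003  0.007] turn 0.525 yaw -51.08 z 0.1154096080139246 w 0.12215837525654867 F [ 3.1  0.3 -0.9] tilt [ 0.     -0.0011 -0.0007] j6 0.805236240760967
```

View pics/w3.png

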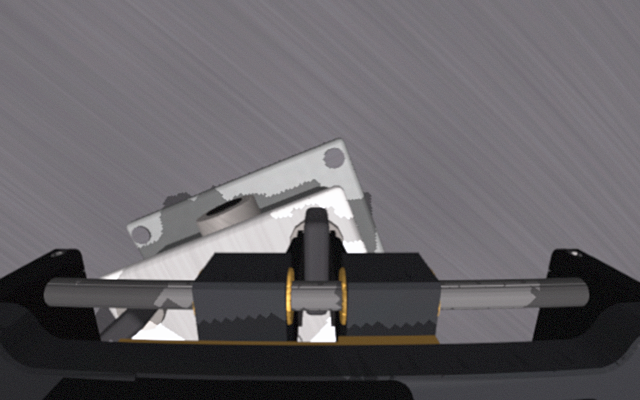

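>>> {"fn": "arm_command", "kwargs": {
  "commands": [
    [0,0,0,0.13,0,0,-1],
    [0,0,0,0.13,0,0,-1],
    [0,0,0,0.13,0,0,-1],
    [0,0,0,0.13,0,0,-1],
    [0,0,0,0,0,0,-1],
    [0,0,0,0,0,0,-1]
  ]
}}

```text
time_s: 7.15
position: [0.674, -0.0042, 0.1154]
tcp_rot: [[0.001, 0.273, -0.962], [0.001, -0.962, -0.273], [-1.0, -0.0, -0.001]]
contact_force: [5.2, 2.1, -1.8]
gripper_width: 0.125
```

>>> {"fn": "arm_command", "kwargs": {
  "commands": [
    [0,0,0,0,0,0,0.2],
    [0,0,0,0,0,0,0.2],
    [0,0,0,0,0,0,0.2],
    [0,0,0,0,0,0,0.2],
    [0,0,0,0,0,0,0.2],
    [-0.5,0,0,0,0,0,0.2],
    [-0.5,0,0,0,0,0,0.2],
    [0,0,0,0,0,0,0.2]
  ]
}}

```text
time_s: 8.15
position: [0.6755, -0.0046, 0.1789]
tcp_rot: [[0.006, 0.271, -0.962], [-0.001, -0.962, -0.271], [-1.0, 0.002, -0.006]]
contact_force: [0.8, 0.3, 0.2]
gripper_width: 0.603
```

```bash
python3 -c "
from h import *
go('C',.175,-10)"
```

```text
t 8.15 shift [ 0.047 -0.028  2.854] turn -1.428 yaw -74.26 z 0.1788691911144652 w 0.6029669319527033 F [0.8 0.3 0.2] tilt [-0.     -0.0059 -0.0022] j6 1.2097104815463924
```

>>> {"fn": "arm_command", "kwargs": {
  "commands": [
    [0,0,0.47,0,0,0,0.2],
    [0,0,0.47,0,0,0,0.2],
    [0,0,0.47,0,0,0,0.2],
    [0,0,0.47,0,0,0,0.2],
    [0,0,0.47,0,0,0,0.2],
    [0,0,0.47,0,0,0,0.2]
  ]
}}

```text
time_s: 8.9
position: [0.509, -0.0504, 0.1735]
tcp_rot: [[-0.002, 0.271, -0.962], [0.0, -0.962, -0.271], [-1.0, -0.001, 0.002]]
contact_force: [0.6, -0.2, -0.1]
gripper_width: 0.601
```

>>> {"fn": "arm_command", "kwargs": {
  "commands": [
    [0,0,0,-0.178,0,0,0.2],
    [0,0,0,-0.178,0,0,0.2],
    [0,0,0,-0.178,0,0,0.2],
    [0,0,0,-0.178,0,0,0.2],
    [0,0,0,-0.178,0,0,0.2],
    [0,0,0,-0.178,0,0,0.2],
    [0,0,0,-0.178,0,0,0.2],
    [0,0,0,-0.178,0,0,0.2]
  ]
}}

```text
time_s: 9.9
position: [0.5099, -0.0502, 0.1735]
tcp_rot: [[-0.003, 0.985, -0.172], [0.0, -0.172, -0.985], [-1.0, -0.003, -0.0]]
contact_force: [0.1, 0.7, 0.2]
gripper_width: 0.601
```

```bash
python3 -c "
from h import *
go('C',.115,-10)"
```

```text
t 9.9 shift [ 0.974  0.008 -0.013] turn 0.002 yaw -9.91 z 0.17345628077295153 w 0.6010487206123161 F [0.1 0.7 0.2] tilt [ 0.     -0.      0.0026] j6 -0.02994545526982342
```

Close on C (width 0.6 → 0.13 takes about 6 rows), then turn 65° = 1.44 units.

>>> {"fn": "arm_command", "kwargs": {
  "commands": [
    [0.4,0.01,-0.01,0,0,0,0.2],
    [0.4,0,0,0,0,0,0.2],
    [0.17,0,0,0,0,0,0.2],
    [0,0,0,0,0,0,0.2]
  ]
}}

```text
time_s: 10.4
position: [0.5105, -0.0497, 0.1156]
tcp_rot: [[-0.003, 0.984, -0.177], [0.001, -0.177, -0.984], [-1.0, -0.003, -0.0]]
contact_force: [1.3, -0.6, 0.2]
gripper_width: 0.601
```

>>> {"fn": "arm_command", "kwargs": {
  "commands": [
    [0,0,0,0,0,0,-1],
    [0,0,0,0,0,0,-1],
    [0,0,0,0,0,0,-1],
    [0,0,0,0,0,0,-1],
    [0,0,0,0,0,0,-1],
    [0,0,0,0,0,0,-1],
    [0,0,0,0,0,0,-1],
    [0,0,0,0,0,0,-1]
  ]
}}

```text
time_s: 11.4
position: [0.511, -0.0498, 0.1172]
tcp_rot: [[-0.001, 0.984, -0.177], [0.0, -0.177, -0.984], [-1.0, -0.001, -0.0]]
contact_force: [-5.4, 0.8, 4.0]
gripper_width: 0.122
```

>>> {"fn": "arm_command", "kwargs": {
  "commands": [
    [0,0,0,0.17,0,0,-1],
    [0,0,0,0.17,0,0,-1],
    [0,0,0,0.17,0,0,-1],
    [0,0,0,0.17,0,0,-1],
    [0,0,0,0.17,0,0,-1],
    [0,0,0,0.17,0,0,-1],
    [0,0,0,0,0,0,-1]
  ]
}}

```text
time_s: 12.28
position: [0.5108, -0.0497, 0.1171]
tcp_rot: [[-0.002, 0.557, -0.83], [0.001, -0.83, -0.557], [-1.0, -0.001, 0.001]]
contact_force: [-6.3, 1.1, 5.0]
gripper_width: 0.124
```

```bash
python3 -c "
from h import *
go('C',.115,-74.7)"
```

```text
t 12.275 shift [ 0.036 -0.007  0.005] turn 0.413 yaw -56.13 z 0.11714352117843564 w 0.12393744378737805 F [-6.3  1.1  5. ] tilt [0.     0.0012 0.0015] j6 0.7778614904494429
```

>>> {"fn": "arm_command", "kwargs": {
  "commands": [
    [0,0,0,0.137,0,0,-1],
    [0,0,0,0.137,0,0,-1],
    [0,0,0,0.137,0,0,-1],
    [0,0,0,0,0,0,-1],
    [0,0,0,0,0,0,-1]
  ]
}}

```text
time_s: 12.9
position: [0.5108, -0.0496, 0.1172]
tcp_rot: [[-0.002, 0.266, -0.964], [0.001, -0.964, -0.266], [-1.0, -0.001, 0.002]]
contact_force: [-6.0, 1.9, 5.4]
gripper_width: 0.126
```

>>> {"fn": "arm_command", "kwargs": {
  "commands": [
    [0,0,0,0,0,0,0.2],
    [0,0,0,0,0,0,0.2],
    [0,0,0,0,0,0,0.2],
    [0,0,0,0,0,0,0.2],
    [0,0,0,0,0,0,0.2],
    [-0.5,0,0,0,0,0,0.2],
    [-0.5,0,0,0,0,0,0.2],
    [0,0,0,0,0,0,0.2]
  ]
}}

```text
time_s: 13.9
position: [0.5133, -0.0503, 0.1801]
tcp_rot: [[0.006, 0.266, -0.964], [-0.001, -0.964, -0.266], [-1.0, 0.003, -0.005]]
contact_force: [-0.9, -0.1, 0.4]
gripper_width: 0.597
```

```bash
python3 -c "
from h import *
go('B',.175,80)"
```

```text
t 13.9 shift [ 0.096  1.38  -1.354] turn -3.435 yaw -74.58 z 0.18006663206340814 w 0.5965632619666944 F [-0.9 -0.1  0.4] tilt [-0.     -0.0054 -0.0027] j6 1.0998454662655144
```

>>> {"fn": "arm_command", "kwargs": {
  "commands": [
    [0,0.345,-0.34,0,0,0,0.2],
    [0,0.345,-0.34,0,0,0,0.2],
    [0,0.345,-0.34,0,0,0,0.2],
    [0,0.345,-0.34,0,0,0,0.2]
  ]
}}

```text
time_s: 14.4
position: [0.6121, -0.1083, 0.1751]
tcp_rot: [[-0.002, 0.266, -0.964], [0.001, -0.964, -0.266], [-1.0, -0.001, 0.002]]
contact_force: [-0.6, -1.6, -0.2]
gripper_width: 0.596
```

>>> {"fn": "arm_command", "kwargs": {
  "commands": [
    [0,0,0,-0.215,0,0,0.2],
    [0,0,0,-0.215,0,0,0.2],
    [0,0,0,-0.215,0,0,0.2],
    [0,0,0,-0.215,0,0,0.2],
    [0,0,0,-0.215,0,0,0.2],
    [0,0,0,-0.215,0,0,0.2],
    [0,0,0,-0.215,0,0,0.2],
    [0,0,0,-0.215,0,0,0.2]
  ]
}}

```text
time_s: 15.4
position: [0.6114, -0.1078, 0.175]
tcp_rot: [[-0.002, 0.998, 0.055], [0.001, 0.055, -0.998], [-1.0, -0.002, -0.001]]
contact_force: [0.2, -0.2, 0.3]
gripper_width: 0.6
```

>>> {"fn": "arm_command", "kwargs": {
  "commands": [
    [0,0,0,-0.215,0,0,0.2],
    [0,0,0,-0.215,0,0,0.2],
    [0,0,0,-0.215,0,0,0.2],
    [0,0,0,-0.215,0,0,0.2],
    [0,0,0,-0.215,0,0,0.2],
    [0,0,0,-0.215,0,0,0.2],
    [0,0,0,-0.215,0,0,0.2],
    [0,0,0,-0.215,0,0,0.2]
  ]
}}

```text
time_s: 16.4
position: [0.6113, -0.1078, 0.175]
tcp_rot: [[-0.002, 0.164, 0.986], [0.001, 0.986, -0.164], [-1.0, 0.0, -0.003]]
contact_force: [0.6, -0.4, 0.4]
gripper_width: 0.601
```

```bash
python3 -c "
from h import *
go('B',.115,80)
a=[env.read_camera(n)['pixels'] for n in ('top','scene')]
cv2.imwrite('pics/ts.png',cv2.resize(np.vstack([a[0][100:300,160:480],a[1][100:300,160:480]]),None,fx=1.5,fy=1.5))"
```

```text
t 16.4 shift [ 1.    -0.005  0.043] turn 0.012 yaw 80.54 z 0.17503518595142542 w 0.6008753388156747 F [ 0.6 -0.4  0.4] tilt [ 0.     -0.0025 -0.0003] j6 -1.6667359104450448
```

View pics/ts.png

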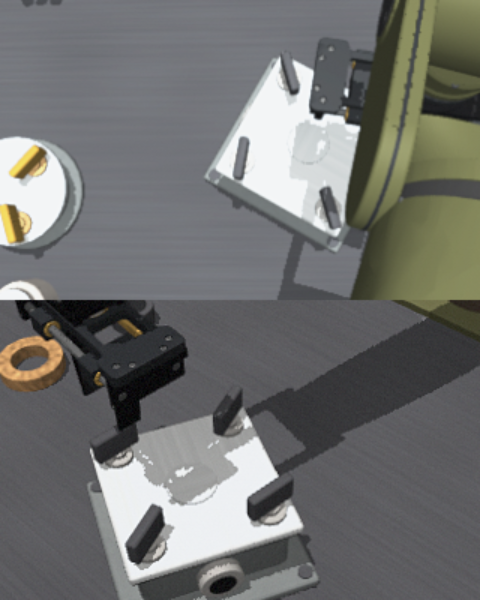

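A (289,75) and C (330,205) in the upper half now point at each other, and B and D are still loose. Next is B.

>>> {"fn": "arm_command", "kwargs": {
  "commands": [
    [0.4,0,0.04,0.012,0,0,0.2],
    [0.4,0,0,0,0,0,0.2],
    [0.2,0,0,0,0,0,0.2],
    [0,0,0,0,0,0,0.2]
  ]
}}

```text
time_s: 17.0
position: [0.6136, -0.1082, 0.1154]
tcp_rot: [[-0.003, 0.18, 0.984], [0.001, 0.984, -0.18], [-1.0, 0.0, -0.003]]
contact_force: [0.3, -0.0, 0.8]
gripper_width: 0.598
```

>>> {"fn": "arm_command", "kwargs": {
  "commands": [
    [0,0,0,0,0,0,-1],
    [0,0,0,0,0,0,-1],
    [0,0,0,0,0,0,-1],
    [0,0,0,0,0,0,-1],
    [0,0,0,0,0,0,-1],
    [0,0,0,0,0,0,-1],
    [0,0,0,0,0,0,-1],
    [0,0,0,0,0,0,-1]
  ]
}}

```text
time_s: 18.0
position: [0.6146, -0.1083, 0.1172]
tcp_rot: [[0.0, 0.179, 0.984], [0.0, 0.984, -0.179], [-1.0, 0.0, 0.0]]
contact_force: [0.7, 2.0, 0.2]
gripper_width: 0.125
```

>>> {"fn": "arm_command", "kwargs": {
  "commands": [
    [0,0,0,0.17,0,0,-1],
    [0,0,0,0.17,0,0,-1],
    [0,0,0,0.17,0,0,-1],
    [0,0,0,0.17,0,0,-1],
    [0,0,0,0.17,0,0,-1],
    [0,0,0,0.17,0,0,-1],
    [0,0,0,0,0,0,-1]
  ]
}}

```text
time_s: 18.88
position: [0.615, -0.1078, 0.1172]
tcp_rot: [[0.001, 0.83, 0.557], [0.001, 0.557, -0.83], [-1.0, 0.002, -0.0]]
contact_force: [1.9, 3.5, 1.4]
gripper_width: 0.125
```

```bash
python3 -c "
from h import *
go('B',.115,15.3)"
```

```text
t 18.875 shift [ 0.036 -0.024 -0.002] turn 0.412 yaw 33.86 z 0.1171862417288375 w 0.12461237094162536 F [1.9 3.5 1.4] tilt [-0.     -0.0003 -0.0016] j6 -0.8516139360112093
```

>>> {"fn": "arm_command", "kwargs": {
  "commands": [
    [0,0,0,0.137,0,0,-1],
    [0,0,0,0.137,0,0,-1],
    [0,0,0,0.137,0,0,-1],
    [0,0,0,0,0,0,-1],
    [0,0,0,0,0,0,-1]
  ]
}}

```text
time_s: 19.5
position: [0.6152, -0.1077, 0.1172]
tcp_rot: [[0.002, 0.964, 0.267], [0.001, 0.267, -0.964], [-1.0, 0.002, -0.001]]
contact_force: [3.4, 4.4, 0.1]
gripper_width: 0.127
```

>>> {"fn": "arm_command", "kwargs": {
  "commands": [
    [0,0,0,0,0,0,0.2],
    [0,0,0,0,0,0,0.2],
    [0,0,0,0,0,0,0.2],
    [0,0,0,0,0,0,0.2],
    [0,0,0,0,0,0,0.2],
    [-0.5,0,0,0,0,0,0.2],
    [-0.5,0,0,0,0,0,0.2],
    [0,0,0,0,0,0,0.2]
  ]
}}

```text
time_s: 20.5
position: [0.6163, -0.1089, 0.1805]
tcp_rot: [[0.006, 0.965, 0.264], [-0.002, 0.264, -0.965], [-1.0, 0.005, 0.003]]
contact_force: [0.4, -0.1, 1.0]
gripper_width: 0.597
```

```bash
python3 -c "
from h import *
go('D',.175,81.3)"
```

```text
t 20.5 shift [ 0.082 -0.044 -2.834] turn -1.467 yaw 15.3 z 0.1804920309263508 w 0.596730981529364 F [ 0.4 -0.1  1. ] tilt [ 0.      0.0031 -0.0053] j6 -0.5275859829057588
```

>>> {"fn": "arm_command", "kwargs": {
  "commands": [
    [0,-0.01,-0.47,0,0,0,0.2],
    [0,-0.01,-0.47,0,0,0,0.2],
    [0,-0.01,-0.47,0,0,0,0.2],
    [0,-0.01,-0.47,0,0,0,0.2],
    [0,0,-0.47,0,0,0,0.2],
    [0,0,-0.47,0,0,0,0.2]
  ]
}}

```text
time_s: 21.25
position: [0.5664, 0.055, 0.1753]
tcp_rot: [[-0.002, 0.965, 0.264], [-0.0, 0.264, -0.965], [-1.0, -0.002, -0.001]]
contact_force: [0.8, 0.1, -0.1]
gripper_width: 0.6
```

>>> {"fn": "arm_command", "kwargs": {
  "commands": [
    [0,0,0,-0.183,0,0,0.2],
    [0,0,0,-0.183,0,0,0.2],
    [0,0,0,-0.183,0,0,0.2],
    [0,0,0,-0.183,0,0,0.2],
    [0,0,0,-0.183,0,0,0.2],
    [0,0,0,-0.183,0,0,0.2],
    [0,0,0,-0.183,0,0,0.2],
    [0,0,0,-0.183,0,0,0.2]
  ]
}}

```text
time_s: 22.25
position: [0.5667, 0.0541, 0.1752]
tcp_rot: [[-0.003, 0.149, 0.989], [-0.0, 0.989, -0.149], [-1.0, -0.0, -0.002]]
contact_force: [0.2, -0.7, -0.6]
gripper_width: 0.603
```

```bash
python3 -c "
from h import *
go('D',.115,81.3)"
```

```text
t 22.25 shift [1.004 0.011 0.04 ] turn 0.003 yaw 81.44 z 0.17524828845350976 w 0.6026564564520989 F [ 0.2 -0.7 -0.6] tilt [ 0.     -0.0025  0.0004] j6 -1.4204937046550132
```

>>> {"fn": "arm_command", "kwargs": {
  "commands": [
    [0.4,0.01,0.04,0,0,0,0.2],
    [0.4,0,0,0,0,0,0.2],
    [0.2,0,0,0,0,0,0.2],
    [0,0,0,0,0,0,0.2]
  ]
}}

```text
time_s: 22.75
position: [0.5689, 0.0544, 0.1153]
tcp_rot: [[-0.003, 0.154, 0.988], [-0.0, 0.988, -0.154], [-1.0, -0.001, -0.003]]
contact_force: [-0.1, -0.9, -1.1]
gripper_width: 0.603
```

>>> {"fn": "arm_command", "kwargs": {
  "commands": [
    [0,0,0,0,0,0,-1],
    [0,0,0,0,0,0,-1],
    [0,0,0,0,0,0,-1],
    [0,0,0,0,0,0,-1],
    [0,0,0,0,0,0,-1],
    [0,0,0,0,0,0,-1],
    [0,0,0,0,0,0,-1],
    [0,0,0,0,0,0,-1]
  ]
}}

```text
time_s: 23.75
position: [0.5702, 0.0549, 0.1172]
tcp_rot: [[0.0, 0.154, 0.988], [0.001, 0.988, -0.154], [-1.0, 0.001, 0.0]]
contact_force: [0.8, 4.5, 1.3]
gripper_width: 0.124
```

>>> {"fn": "arm_command", "kwargs": {
  "commands": [
    [0,0,0,0.17,0,0,-1],
    [0,0,0,0.17,0,0,-1],
    [0,0,0,0.17,0,0,-1],
    [0,0,0,0.17,0,0,-1],
    [0,0,0,0.17,0,0,-1],
    [0,0,0,0.17,0,0,-1],
    [0,0,0,0,0,0,-1]
  ]
}}

```text
time_s: 24.62
position: [0.5701, 0.0548, 0.1172]
tcp_rot: [[0.0, 0.816, 0.578], [0.001, 0.578, -0.816], [-1.0, 0.001, -0.001]]
contact_force: [0.2, 5.0, 0.9]
gripper_width: 0.124
```

```bash
python3 -c "
from h import *
go('D',.115,15.3)"
```

```text
t 24.625 shift [ 0.037 -0.02  -0.005] turn 0.445 yaw 35.34 z 0.11722580639582343 w 0.12421670990259422 F [0.2 5.  0.9] tilt [-0.     -0.0006 -0.0007] j6 -0.615440643353724
```

>>> {"fn": "arm_command", "kwargs": {
  "commands": [
    [0,0,0,0.148,0,0,-1],
    [0,0,0,0.148,0,0,-1],
    [0,0,0,0.148,0,0,-1],
    [0,0,0,0,0,0,-1],
    [0,0,0,0,0,0,-1]
  ]
}}

```text
time_s: 25.25
position: [0.5701, 0.0548, 0.1172]
tcp_rot: [[0.0, 0.964, 0.267], [0.001, 0.267, -0.964], [-1.0, 0.0, -0.001]]
contact_force: [0.4, 5.8, 1.4]
gripper_width: 0.124
```

>>> {"fn": "arm_command", "kwargs": {
  "commands": [
    [0,0,0,0,0,0,0.2],
    [0,0,0,0,0,0,0.2],
    [0,0,0,0,0,0,0.2],
    [0,0,0,0,0,0,0.2],
    [0,0,0,0,0,0,0.2],
    [-0.6,0,0,0,0,0,0.2],
    [-0.7,0,0,0,0,0,0.2],
    [-0.7,0,0,0,0,0,0.2]
  ]
}}

```text
time_s: 26.25
position: [0.5698, 0.0543, 0.2381]
tcp_rot: [[-0.0, 0.965, 0.264], [-0.0, 0.264, -0.965], [-1.0, -0.0, 0.0]]
contact_force: [0.6, 0.7, 1.1]
gripper_width: 0.603
```

>>> {"fn": "arm_command", "kwargs": {
  "commands": [
    [0,0,-0.6,0,0,0,0.2],
    [0,0,-0.6,0,0,0,0.2],
    [0,0,-0.6,0,0,0,0.2],
    [0,0,-0.6,0,0,0,0.2],
    [0,0,-0.6,0,0,0,0.2],
    [0,0,-0.6,0,0,0,0.2],
    [0,0,-0.6,0,0,0,0.2],
    [0,0,0,0,0,0,0.2]
  ]
}}

```text
time_s: 27.25
position: [0.5028, 0.2991, 0.2369]
tcp_rot: [[-0.0, 0.964, 0.267], [-0.0, 0.267, -0.964], [-1.0, -0.0, 0.0]]
contact_force: [-0.3, -1.1, 0.5]
gripper_width: 0.598
```

```bash
python3 -c "
from h import *
go('D',.2,15.3)
c=env.read_camera('top');cv2.imwrite('pics/end.png',cv2.resize(c['pixels'][130:274,290:440],None,fx=4,fy=4,interpolation=cv2.INTER_CUBIC))"
```

```text
t 27.25 shift [ 0.616 -0.026  4.225] turn 0.004 yaw 15.48 z 0.23694448809891558 w 0.5984851236493385 F [-0.3 -1.1  0.5] tilt [0.     0.     0.0002] j6 0.17462595079619467
```

View pics/end.png

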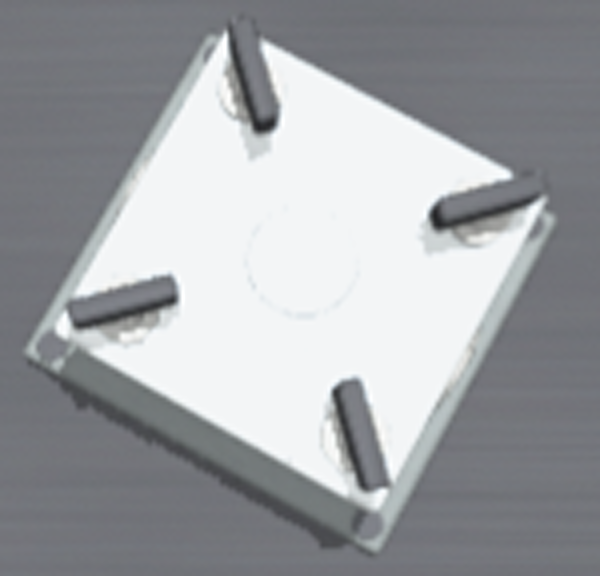

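All four bars point at the boss (302,262): A runs (242,22)→(266,125), B (540,183)→(437,214), C (346,383)→(374,487) and D (72,312)→(176,287). Each lies at about 14 to 17° against a target of 15.3°. The gripper is clear, so I'm handing in.

```bash
python3 -c "
from h import *
print(env.finish_job())"
```

```text
the job is handed in; nothing more can be done
None
```

I tightened all four screws of the square cover clockwise in crosswise order: far, the one diagonally opposite, then the right and left ones. The job was handed in at about 27 s of the 64 s allowed, with the gripper open and clear of everything.

- **Crosswise check:** A picture after the first pair showed those two bars pointing at each other. The other two were still loose, measured at the start as about 65° short.
- **Final check:** In the last top view all four bars point at the boss, within about 3° of the diagonals as read off the picture. The tool's own angle at each release was within about 1° of the target.
- **Forces:** Wrist force readings stayed below about 9 N.

No check failed or disagreed. The hand-in gives no verdict, so I have no confirmation of the result beyond these checks.

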